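# Heft the hardware boxes and sort full from nearly empty

## Task

The two lidded wooden boxes of brass buckle blanks on the leather bench look alike, but each may be full or nearly empty. Take them one at a time: lift one end by about a centimetre, the other end staying on the bench, to feel the weight, then carry that box to its place and set it down flat, a full one in the wooden stock tray and a nearly empty one in the red refill tray, before you heft and put away the other. Do not drop the boxes or tip them over, and leave the other things on the bench as they are.

Things in the scene. Friction and masses are not known exactly. Their poses are not given: they have to be found in the camera images.
- box_a_mid (a point): centre of one of two identical closed, stiff plywood boxes (brown fixed lid, blank white label) 120 mm long (own x), 60 wide (own y), 56 high; this point is 28 mm above its underside, own z up. Inside, unseen and centred, loose brass blanks: a full box weighs 0.8 to 0.95 kg, a nearly empty one 0.2 to 0.24 kg; both may be alike. Carry it by its 60 mm width at the middle, 30 N or more
- box_b_mid (a point): centre of the other box, the same in every way, 28 mm above its underside
- box_a_bar (a point): middle of the brass bow handle on one end (own -x) of that box: a level round bar 8 mm thick, 48 mm long along own y, 93 mm from the box centre, 42 mm above the underside, 29 mm gap to the box; +x end alike. Pinched across its thickness with 5 to 15 N it turns in the fingers and the box pivots on its far bottom edge; raising it takes 2.5 to 5 N if full, 0.7 to 1.7 N if nearly empty
- box_b_bar (a point): the same handle (own -x end) of the other box, the same in every way. For either: read the lift against the force before closing on the bar, since the closing fingers press on it and upset the reading until an end is up
- stock_tray: light wooden open tray fixed to the bench, 210 mm (own x) by 216 mm (own y) outside, 22 mm high, walls and floor 6 mm thick; it has room for both boxes side by side, lying along its own x, 100 mm apart along its own y (the box handles pass above the rim). Origin: centre of its underside, on the bench
- refill_tray: red plastic open tray fixed to the bench, 210 mm (own x) by 216 mm (own y) outside, 22 mm high, walls and floor 6 mm thick; it has room for both boxes side by side, lying along its own x, 100 mm apart along its own y (the box handles pass above the rim). Origin: centre of its underside, on the bench
- bench_top (a point): a point on the flat dark bench top, its surface at height 0; fixed
- maul: bystander: stitching maul lying down, dark handle and pale round head 58 mm thick, 230 mm long along own x; origin under the joint of the head and handle
- spool: bystander: upright cream thread spool, 44 mm across, 56 mm high; origin at the centre of its underside
- glue_jar: bystander: closed amber jar with a black cap, 62 mm across, 85 mm high; origin at the centre of its underside
- burnisher: bystander: upright dark wooden edge burnisher, 42 mm across, 112 mm high; origin at the centre of its underside
- beeswax: bystander: round yellow cake of beeswax, 64 mm across, 26 mm high; origin at the centre of its underside
- awl: bystander: awl lying down, wooden handle, 150 mm long along own x, about 30 mm thick

How it is judged:
By the outcome, as a careful person would: the job done as asked, in the order asked, and still so for the second after the job is handed in, with the robot touching nothing.
It also fails if it takes over 72 s, if anything falls off the work surface, if the arm or the gripper's body presses on something with over 40 N, if the wrist force passes 120 N, or if a joint passes its speed limit or range.

## Robot

A 6-joint arm with a two-finger parallel gripper is mounted at the origin on the work surface. World frame = base frame: x ahead of the robot, y to its left, z up, the work surface at z = 0. Lengths are in mm, angles in rad, forces in N, time in s.
With the tool pointing down it reaches from about 350 to 975 mm from the base axis. Payload 7.1 kg.
Tool frame: the origin (TCP) lies at the very end of the fingers, on their centre line; the grasp point (between the pads) lies 19 mm behind it (ctrl.pinch_z is the distance from the TCP to the grasp point, in mm); z points along the fingers, y is the direction in which the jaws open and shut (so a half turn about z gives the same grasp; the last joint's range is limited). The gripper opens to 88 mm and grips with 3 to 60 N. Pads are 20 mm wide; open, the fingers measure 115 mm over their backs; the gripper's body (75 mm by 178 mm) begins 61 mm behind the grasp point.
Start: joints at [-1.228, 0.423, 1.63, -0, 1.089, -0.019], TCP at [221.24, -584.515, 222.675] pointing down, gripper open.
Joint ranges: [-3, 3], [-0.9, 2.11], [0.09, 2.58], [-1.31, 4.45], [0.11, 2.69], [-2.54, 2.54]. Speed limits (rad/s): [2.39, 2.39, 3.01, 3.14, 3.14, 3.14].

## Interface

Orientations are given as a rotation vector (axis times angle).
In Python, from workcell import ctrl gives the robot as it stands.
- The arm moves only by the shell command python3 -m inch 'ROWS' [OPENING]. ROWS is JSON, a list of rows, each an object with "xyz": the shift along the tool's x, y, z in cm, a list of three; "spin": the turn about the tool's z in degrees. A call has 1 to 20 rows; each row is the pose to reach, as a shift and turn from the pose measured when the call began, along the tool's axes at that moment; what a row does not reach only later rows make up. A row lasts 1/10 s, in which the tool goes at most 50 mm and 8.59 degrees, less where a joint would pass 70% of its speed; a pose out of reach is approached as far as the arm can. A call with a gripper value outside its range is refused whole. OPENING is the closure, from 0 (fully open) to 1 (shut), set as the call begins (- or left out, the last holds). The fingers move at their own pace and stop on an object; the grip force is fixed at half the most. Time passes only in rows, so rows that repeat a pose let the fingers close. It gives the time, the measured TCP pose, the force and the opening at its end, in the units of the state.
- ctrl.get_obs(): the state, without advancing time (a new reading comes with each control period).
- ctrl.get_image(name): name is "side" or "top" or "wrist"; returns the picture (384x512x3 uint8, red, green, blue); there is no depth.
- ctrl.camera_info(name): a dict with "camera_matrix" (3x3 intrinsics, pixels), "R" (3x3) and "t" (3): a world point X has camera coordinates R X + t; the wrist camera has in their place "hand_eye" (4x4, takes a point from camera to tool coordinates, whose origin is the TCP and whose axes are the flange's). Camera axes: x right, y down, z forward; pixel columns grow to the right and rows downward; lengths in mm; the calibration is good to about 2 mm. A picture is of the moment at which its call begins: read the wrist's pose just before it. camera_info takes no time and is no camera call.
- ctrl.close_job(): hands the job in, once; it reports no verdict.
The state is a dict: "t": time; "qpos": joint angles; "qvel": joint speeds; "joint_torque": joint torques, N m; "ee_pos": TCP position; "orientation": TCP orientation; "ft_force": force on the tool from outside, world axes, zero at the start; "moment": the same for the moment, N m; "width": finger opening in mm.
Only numpy, scipy, OpenCV 4.12 (cv2) and the standard library are available. Lean on these libraries where they do the work, as an engineer would, in place of code of your own. Each camera call takes 0.05 s, during which the arm holds its last target. There are 200 camera calls.

## Working session

There is one attempt and no reset: what is moved stays moved. The work goes in short steps, Python scripts to look and compute and a shell command to move; the robot and the scene stay as the last step left them, time stands still between calls to the robot, and variables do not carry over. Pictures are saved under pics/ and viewed, about 8 in all and at most 12, crops included, and the job is handed in when it is done.

```bash
mkdir -p pics; ls; python3 - <<'E'
from workcell import ctrl
import cv2,numpy as np
np.set_printoptions(precision=3,suppress=True)
print(ctrl.get_obs(),ctrl.pinch_z)
for n in("top","side","wrist"):
    print(n,ctrl.camera_info(n))
for n in("top","side"):
    cv2.imwrite(f"pics/{n}0.png",ctrl.get_image(n)[:,:,::-1])
a=cv2.imread("pics/top0.png");cv2.imwrite("pics/top0b.png",cv2.resize(a,(800,600),interpolation=cv2.INTER_CUBIC))
E
```

```text
pics
{'t': 0.0, 'qpos': array([-1.228,  0.424,  1.631, -0.   ,  1.089, -0.019]), 'qvel': array([ 0.001,  0.   ,  0.   , -0.001, -0.   , -0.   ]), 'joint_torque': array([ -0.002, -54.463, -27.366,   0.064,   0.023,  -0.   ]), 'ee_pos': array([ 221.067, -583.997,  221.91 ]), 'orientation': array([-3.089, -0.565,  0.   ]), 'ft_force': array([-0.085, -0.013, -0.563]), 'moment': array([ 0.022, -0.007, -0.032]), 'width': 88.27397881766566} 18.700000000000003
top {'camera_matrix': array([[401.201,   0.   , 257.969],
       [  0.   , 401.201, 197.607],
       [  0.   ,   0.   ,   1.   ]]), 'R': array([[ 0.005, -1.   ,  0.008],
       [-0.985, -0.007, -0.173],
       [ 0.173, -0.007, -0.985]]), 't': array([-15.789, 587.425, 925.697])}
side {'camera_matrix': array([[437.002,   0.   , 250.528],
       [  0.   , 437.002, 191.87 ],
       [  0.   ,   0.   ,   1.   ]]), 'R': array([[-0.896, -0.445, -0.011],
       [-0.308,  0.636, -0.708],
       [ 0.322, -0.63 , -0.707]]), 't': array([ 495.894,  216.61 , 1130.787])}
wrist {'camera_matrix': array([[321.212,   0.   , 255.69 ],
       [  0.   , 321.212, 187.852],
       [  0.   ,   0.   ,   1.   ]]), 'hand_eye': array([[  -0.   ,   -0.969,   -0.246,   65.645],
       [   1.   ,   -0.   ,   -0.   ,   -0.4  ],
       [   0.   ,   -0.246,    0.969, -160.969],
       [   0.   ,    0.   ,    0.   ,    1.   ]])}
```

View pics/top0b.png

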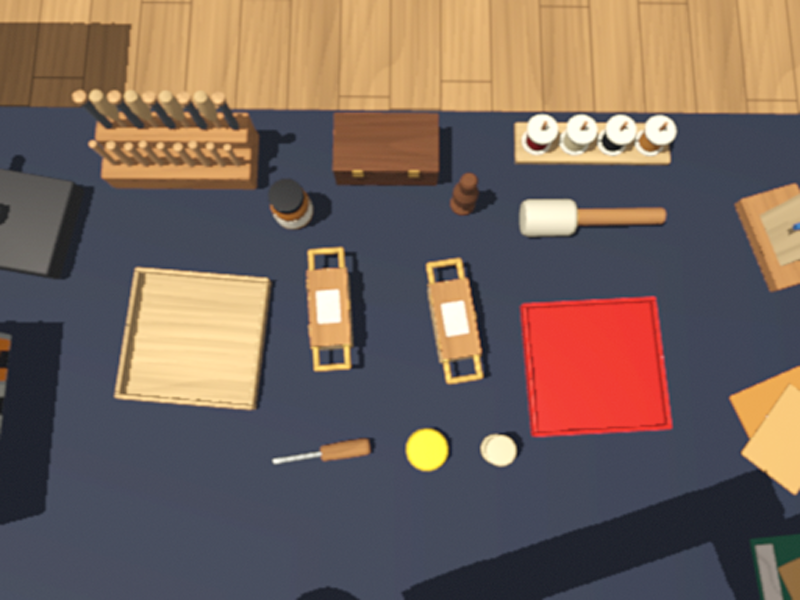

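View pics/side0.png

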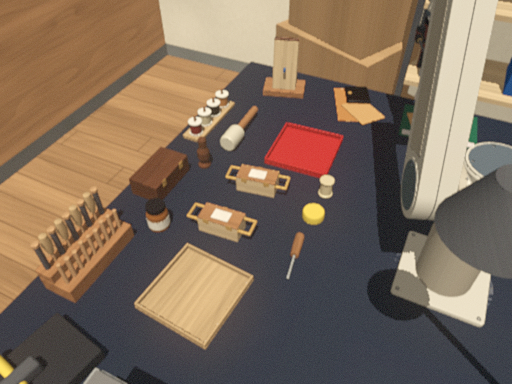

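The top view (800x600 scale) shows box labels at about (328,307) and (456,319). The stock tray is at about (195,338) and the red tray at about (597,366). The glue jar and burnisher stand beyond the boxes, with the awl, wax and spool nearer the robot. The side view agrees.

```bash
cat > h.py <<'E'
import cv2,numpy as np
from workcell import ctrl
from scipy.spatial.transform import Rotation as Ro
np.set_printoptions(precision=1,suppress=True)
def ray(n,uv,z,im=None):
    c=ctrl.camera_info(n);K,R,t=c["camera_matrix"],np.array(c["R"]),np.array(c["t"])
    uv=np.atleast_2d(uv).astype(float)
    d=np.c_[uv,np.ones(len(uv))]@np.linalg.inv(K).T@R
    o=-R.T@t
    return o+d*((z-o[2])/d[:,2])[:,None]
def blobs(m,amin):
    cs,_=cv2.findContours(m.astype(np.uint8),cv2.RETR_EXTERNAL,cv2.CHAIN_APPROX_NONE)
    return [c for c in cs if cv2.contourArea(c)>=amin]
def pose():
    o=ctrl.get_obs();R=Ro.from_rotvec(o["orientation"]).as_matrix()
    return np.array(o["ee_pos"]),R,o
def to(xyz,yaw=None):
    """cm shift in tool axes to bring TCP to xyz; spin deg to put tool y at world yaw (deg, mod 180)"""
    p,R,o=pose();s=R.T@(np.array(xyz)-p)/10
    y=np.degrees(np.arctan2(R[1,1],R[0,1]))
    print("shift cm",np.round(s,2),"yaw y now",round(y,1),"z axis",np.round(R[:,2],3), "" if yaw is None else "spin(tool) %.1f"%(-(((yaw-y)+90)%180-90)),"q6 %.2f"%o["qpos"][5])
E
python3 - <<'E'
from h import *
for n in("top","side"):
    im=cv2.imread(f"pics/{n}0.png");h=cv2.cvtColor(im,cv2.COLOR_BGR2HSV);H,S,V=[h[:,:,i].astype(int) for i in range(3)]
    print("==",n)
    def show(name,m,z,amin,poly=False):
        for c in blobs(m,amin):
            M=cv2.moments(c);u=np.array([M["m10"],M["m01"]])/M["m00"]
            w=ray(n,u,z)[0]
            if not(150<w[0]<950 and abs(w[1])<600):continue
            r=cv2.minAreaRect(np.float32(ray(n,c[:,0],z)[:,:2]))
            print(name,"px",u,"w",w[:2],"rect",np.array(r[0]),np.array(r[1]),round(r[2],1),"A",cv2.contourArea(c))
            if poly:
                q=cv2.approxPolyDP(cv2.convexHull(c),8,True)[:,0];print("   corners",ray(n,q,z)[:,:2].tolist() and ray(n,q,z)[:,:2].round().tolist())
    show("white",(S<40)&(V>200),56,60)
    show("red",((H<6)|(H>174))&(S>180)&(V>90),22,2000,True)
    show("wood",(H>8)&(H<25)&(S>60)&(S<150)&(V>120),22,2500,True)
    show("gold",(H>15)&(H<26)&(S>130)&(V>100),42,25)
    show("yellow",(H>26)&(H<34)&(S>150)&(V>100),26,60)
    for p in [(328,307),(343,255),(318,330),(347,345),(310,260)]:
        if n=="top": q=(int(p[0]*.64),int(p[1]*.64)); print(p,h[q[1],q[0]])
E
```

```text
== top
white px [290.6 203.4] w [573.  -91.3] rect [573.2 -91.2] [49.4 33.8] 9.5 A 249.5
white px [209.6 195.7] w [590.5 105. ] rect [590.6 105.1] [49.1 33.8] 4.8 A 247.5
white px [351.6 137.2] w [ 741.  -244.8] rect [ 740.1 -245.7] [75.1 38.6] 87.6 A 366.0
white px [422.3  82.7] w [ 888.1 -431.1] rect [ 888.8 -431.5] [46.5 49.2] 0.5 A 255.0
white px [397.2  82.6] w [ 887.8 -366.7] rect [ 885.9 -368.3] [52.6 48.3] 41.5 A 254.0
white px [371.9  82.4] w [ 887.7 -301.8] rect [ 887.6 -302.1] [46.5 46.7] 0.5 A 251.5
white px [346.8  82.2] w [ 887.7 -237.6] rect [ 888.2 -238.2] [46.1 49.4] 88.3 A 256.0
red px [380.2 234.4] w [ 502.2 -315.6] rect [ 504.8 -315.8] [208.4 218.4] 3.4 A 7215.0
   corners [[615.0, -416.0], [409.0, -430.0], [396.0, -215.0], [601.0, -204.0]]
wood px [123.  216.3] w [543.2 322.3] rect [545.8 322.2] [220.8 213.1] 85.5 A 7418.0
   corners [[658.0, 423.0], [641.0, 207.0], [434.0, 221.0], [450.0, 438.0]]
gold px [506.5 369.5] w [ 192.  -585.5] rect [ 191.  -581.8] [27.6 55.5] 84.1 A 194.5
gold px [487.9 256. ] w [ 450.2 -566.7] rect [ 449.4 -562.3] [ 71.5 164.4] 48.2 A 
[... 1084 characters left out ...]
. ] rect [ 503.  -301.9] [210.  229.1] 3.4 A 2569.0
   corners [[612.0, -403.0], [410.0, -422.0], [393.0, -220.0], [594.0, -187.0]]
wood px [194.3 294. ] w [539.1 339.5] rect [543.7 330.2] [225.4 219.3] 85.4 A 6863.5
   corners [[433.0, 229.0], [445.0, 447.0], [656.0, 427.0], [643.0, 209.0]]
gold px [248.3 226.6] w [509.2 102.2] rect [514.  100.9] [42.1 60.2] 5.0 A 82.0
gold px [313.  213.3] w [367.1 -21.2] rect [367.  -21.7] [62.2 81.4] 21.7 A 375.5
gold px [194.  210.3] w [675.9 115.4] rect [672.2 114.2] [32.1 58.7] 5.8 A 62.5
gold px [284.2 182.2] w [ 490.3 -102.7] rect [ 496.7 -102.7] [38.7 62. ] 12.5 A 38.0
gold px [230.8 172.6] w [656.6 -70.4] rect [653.4 -74.7] [33.3 58.4] 11.8 A 37.0
```

```bash
python3 - <<'E'
from h import *
to([481.9,-107.1,140],10)
p,R,o=pose();print(R.round(3))
E
```

```text
shift cm [ 41.3 -35.4   8.2] yaw y now -69.3 z axis [-0.  0. -1.] spin(tool) -79.3 q6 -0.02
[[ 0.9  0.4 -0. ]
 [ 0.4 -0.9  0. ]
 [ 0.  -0.  -1. ]]
```

```bash
python3 -m inch '[{"xyz":[41.3,-35.4,8.2],"spin":-79.3},{"xyz":[41.3,-35.4,8.2],"spin":-79.3},{"xyz":[41.3,-35.4,8.2],"spin":-79.3},{"xyz":[41.3,-35.4,8.2],"spin":-79.3},{"xyz":[41.3,-35.4,8.2],"spin":-79.3},{"xyz":[41.3,-35.4,8.2],"spin":-79.3},{"xyz":[41.3,-35.4,8.2],"spin":-79.3},{"xyz":[41.3,-35.4,8.2],"spin":-79.3},{"xyz":[41.3,-35.4,8.2],"spin":-79.3},{"xyz":[41.3,-35.4,8.2],"spin":-79.3},{"xyz":[41.3,-35.4,8.2],"spin":-79.3},{"xyz":[41.3,-35.4,8.2],"spin":-79.3},{"xyz":[41.3,-35.4,8.2],"spin":-79.3},{"xyz":[41.3,-35.4,8.2],"spin":-79.3},{"xyz":[41.3,-35.4,8.2],"spin":-79.3}]' 0.727
python3 - <<'E'
from h import *
to([481.9,-107.1,23.3],10)
o=ctrl.get_obs();print(o["t"],o["width"])
im=ctrl.get_image("wrist");cv2.imwrite("pics/w1.png",im[:,:,::-1])
# wrist px of expected bar ends
c=ctrl.camera_info("wrist");p,R,_=pose();H=np.array(c["hand_eye"]);K=c["camera_matrix"]
e=np.radians(10);b=np.array([481.9,-107.1,42]);
for s in(-24,0,24):
    X=b+s*np.array([-np.sin(e),np.cos(e),0]);x=np.linalg.inv(H)@np.r_[R.T@(X-p),1];u=K@x[:3];print(s,u[:2]/u[2])
E
```

```text
t: 1.6
ee_pos: [481.5, -108.0, 140.6]
orientation: [-2.021, -2.404, -0.001]
ft_force: [0.7, -0.1, 0.2]
width: 24.0
shift cm [ 0.1  0.1 11.7] yaw y now 9.9 z axis [-0.  0. -1.] spin(tool) -0.1 q6 -0.42
1.6 23.960234624631315
-24 [257.9 215.7]
0 [257.9 188.4]
24 [257.9 159.9]
```

View pics/w1.png

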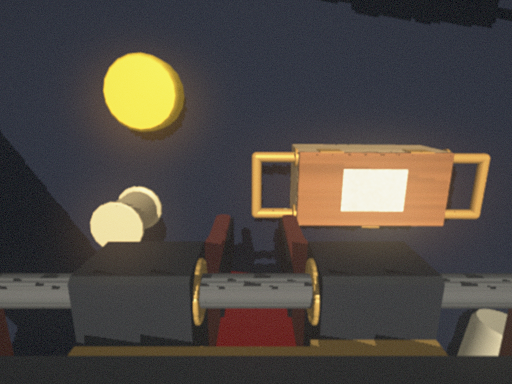

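The wrist view shows the brass bar at column 257, rows 155–217. I predicted (258, 160–216), so I am going down.

```bash
python3 -m inch '[{"xyz":[0.1,0.1,4]},{"xyz":[0.1,0.1,8]},{"xyz":[0.1,0.1,10]},{"xyz":[0.1,0.1,11]},{"xyz":[0.1,0.1,11.7]},{"xyz":[0.1,0.1,11.7]},{"xyz":[0.1,0.1,11.7]}]' -
for i in 1 2 3; do python3 -m inch '[{"xyz":[0,0,0]}]' - | grep force; done
python3 -m inch '[{"xyz":[0,0,0]},{"xyz":[0,0,0]},{"xyz":[0,0,0]},{"xyz":[0,0,0]}]' 0.92
python3 -c "
from h import *
to([481.9,-107.1,23.3],10)
im=ctrl.get_image('wrist');cv2.imwrite('pics/w2.png',im[:,:,::-1])"
```

```text
shift cm [ 0.1  0.1 11.7] yaw y now 9.9 z axis [-0.  0. -1.] spin(tool) -0.1 q6 -0.42$[0]: bad value
$[0]: bad value
$[0]: bad value
$[0]: bad value
$[0]: bad value
```

```bash
python3 -m inch '[{"xyz":[0.1,0.1,4],"spin":0},{"xyz":[0.1,0.1,8],"spin":0},{"xyz":[0.1,0.1,10],"spin":0},{"xyz":[0.1,0.1,11],"spin":0},{"xyz":[0.1,0.1,11.7],"spin":0},{"xyz":[0.1,0.1,11.7],"spin":0},{"xyz":[0.1,0.1,11.7],"spin":0}]' -
for i in 1 2 3; do python3 -m inch '[{"xyz":[0,0,0],"spin":0}]' - | grep force; done
python3 -c "
from h import *
to([481.9,-107.1,23.3],10)"
```

```text
t: 2.4
ee_pos: [483.0, -107.0, 24.5]
orientation: [2.022, 2.404, 0.002]
ft_force: [0.3, -0.7, 1.3]
width: 24.0
ft_force: [0.8, -0.3, -0.8]
ft_force: [-0.1, 0.1, 0.6]
ft_force: [0.8, 0.3, -0.4]
shift cm [ 0.1 -0.3  0.4] yaw y now 9.9 z axis [ 0. -0. -1.] spin(tool) -0.1 q6 -0.42
```

Readings are noisy at about 0.7 N, so I will average them over camera periods, during which the arm holds still.

```bash
cat >> h.py <<'E'
def avg(n=14):
    F=[];P=[];W=[]
    for i in range(n):
        ctrl.get_image("wrist");o=ctrl.get_obs();F.append(o["ft_force"]);P.append(o["ee_pos"]);W.append(o["width"])
    print("t %.2f"%o["t"],"F",np.mean(F,0).round(2),"se",(np.std(F,0)/n**.5).round(2),"p",np.mean(P,0).round(2),"w",np.mean(W).round(2))
    return np.mean(P,0)
E
python3 - <<'E'
from h import *
p=avg();_,R,_=pose();print((R.T@(np.array([481.9,-107.1,23.3])-p)/10).round(2))
E
```

```text
t 3.40 F [ 0.1 -0.1 -0.1] se [0.1 0.1 0.2] p [ 484.4 -107.3   26.4] w 23.95
[ 0.1 -0.2  0.3]
```

```bash
python3 -m inch '[{"xyz":[0,-0.2,0.3],"spin":0},{"xyz":[0,-0.2,0.3],"spin":0},{"xyz":[0,-0.2,0.3],"spin":0}]' -
python3 -c "
from h import *
avg(6)"
python3 -m inch '[{"xyz":[0,0,0],"spin":0},{"xyz":[0,0,0],"spin":0},{"xyz":[0,0,0],"spin":0},{"xyz":[0,0,0],"spin":0}]' 0.93
python3 -c "
from h import *
avg(8)"
```

```text
t: 3.7
ee_pos: [482.1, -107.7, 23.1]
orientation: [2.02, 2.402, 0.004]
ft_force: [0.5, -0.2, -0.9]
width: 24.1
t 4.00 F [ 0.  -0.1 -0.3] se [0.2 0.1 0.3] p [ 482.4 -107.7   23.3] w 23.87
t: 4.4
ee_pos: [482.4, -107.7, 23.3]
orientation: [2.02, 2.402, 0.004]
ft_force: [-0.5, -0.1, 1.4]
width: 6.9
t 4.80 F [-0.3 -0.1  1. ] se [0.1 0.2 0.2] p [ 482.4 -107.7   23.3] w 6.93
```

```bash
python3 -m inch '[{"xyz":[0,0.06,-0.2],"spin":0},{"xyz":[0,0.12,-0.4],"spin":0},{"xyz":[0,0.18,-0.6],"spin":0},{"xyz":[0,0.24,-0.8],"spin":0},{"xyz":[0,0.3,-1.0],"spin":0},{"xyz":[0,0.3,-1.0],"spin":0},{"xyz":[0,0.3,-1.0],"spin":0}]' -
python3 -c "
from h import *
avg(14)
im=ctrl.get_image('side');cv2.imwrite('pics/s2.png',cv2.resize(im[130:250,150:350,::-1],(800,480),interpolation=cv2.INTER_CUBIC))"
```

```text
t: 5.5
ee_pos: [485.3, -107.2, 33.4]
orientation: [2.02, 2.402, 0.005]
ft_force: [0.2, 0.3, -1.7]
width: 6.9
t 6.20 F [-0.1  0.  -1.9] se [0.1 0.1 0.1] p [ 485.2 -107.2   33.3] w 7.12
```

View pics/s2.png

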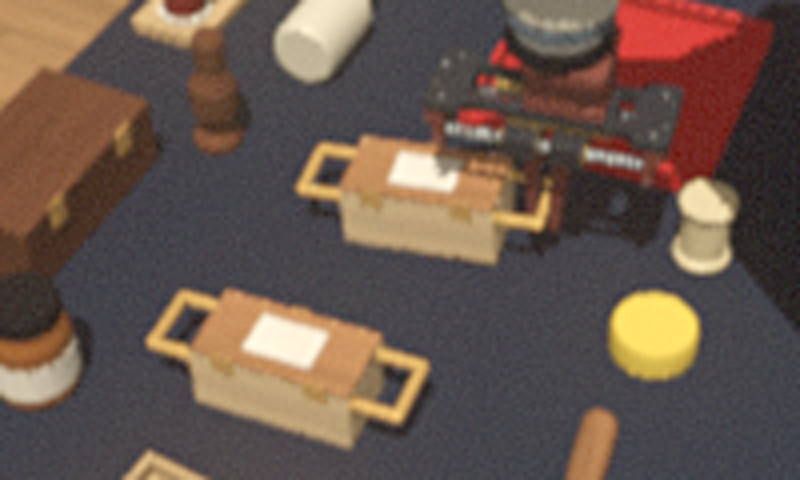

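The side view shows the near end of the right-hand box (bar at about (530,210)) held up and level in y. The lift is about 1.7 N, which points to nearly empty. The carry weight will confirm it. Setting the end back down.

```bash
python3 -m inch '[{"xyz":[0,-0.06,0.2],"spin":0},{"xyz":[0,-0.12,0.4],"spin":0},{"xyz":[0,-0.18,0.6],"spin":0},{"xyz":[0,-0.24,0.8],"spin":0},{"xyz":[0,-0.3,1.0],"spin":0},{"xyz":[0,-0.3,1.0],"spin":0},{"xyz":[0,-0.3,1.0],"spin":0}]' -
python3 -c "
from h import *
avg(4)"
python3 -m inch '[{"xyz":[0,0,0],"spin":0},{"xyz":[0,0,0],"spin":0},{"xyz":[0,0,0],"spin":0},{"xyz":[0,0,-3],"spin":0},{"xyz":[0,0,-7],"spin":0},{"xyz":[0,0,-11],"spin":0},{"xyz":[0,0,-11.7],"spin":0},{"xyz":[0,0,-11.7],"spin":0}]' 0.727
python3 - <<'E'
from h import *
n="wrist"
cv2.imwrite("pics/w3.png",ctrl.get_image("wrist")[:,:,::-1])
im=cv2.imread("pics/w3.png")
h=cv2.cvtColor(im,cv2.COLOR_BGR2HSV).astype(int)
p,R,_=pose();c=ctrl.camera_info(n);H=np.array(c["hand_eye"]);K=c["camera_matrix"]
def wr(uv,z):
    uv=np.atleast_2d(uv).astype(float);d=np.c_[uv,np.ones(len(uv))]@np.linalg.inv(K).T@(R@H[:3,:3]).T
    o=p+R@H[:3,3];return o+d*((z-o[2])/d[:,2])[:,None]
for b in blobs((h[:,:,1]<60)&(h[:,:,2]>170),800):
    r=cv2.minAreaRect(np.float32(wr(b[:,0],56)[:,:2]));print(r)
to([573.5,-91,130],100)
E
```

```text
t: 6.95
ee_pos: [482.4, -107.7, 23.3]
orientation: [2.02, 2.402, 0.005]
ft_force: [-0.1, 0.5, -0.5]
width: 7.3
t 7.15 F [-0.9 -0.2 -0.1] se [0.3 0.1 0.1] p [ 482.4 -107.7   23.3] w 7.06
t: 7.95
ee_pos: [482.8, -107.9, 141.6]
orientation: [2.018, 2.399, 0.007]
ft_force: [0.3, 0.8, -0.9]
width: 23.9
((569.8765258789062, -88.45274353027344), (49.509857177734375, 33.44233322143555), 9.77924919128418)
shift cm [0.1 9.3 1.1] yaw y now 9.9 z axis [ 0. -0. -1.] spin(tool) 89.9 q6 -0.42
```

```bash
python3 -m inch '[{"xyz":[0.2,4.6,-1],"spin":9},{"xyz":[0.2,9.2,-1],"spin":18},{"xyz":[0.2,9.2,-1],"spin":27},{"xyz":[0.2,9.2,-1],"spin":36},{"xyz":[0.2,9.2,-1],"spin":45},{"xyz":[0.2,9.2,-1],"spin":54},{"xyz":[0.2,9.2,-1],"spin":63},{"xyz":[0.2,9.2,-1],"spin":72},{"xyz":[0.2,9.2,-1],"spin":81},{"xyz":[0.2,9.2,-1],"spin":90},{"xyz":[0.2,9.2,-1],"spin":90},{"xyz":[0.2,9.2,-1],"spin":90},{"xyz":[0.2,9.2,-1],"spin":90}]' 0
python3 - <<'E'
from h import *
avg(4);to([572,-90,20],100)
cv2.imwrite("pics/w4.png",ctrl.get_image("wrist")[:,:,::-1])
E
```

```text
t: 9.3
ee_pos: [571.2, -89.8, 149.1]
orientation: [-3.13, -0.274, -0.004]
ft_force: [-1.1, -0.4, -0.4]
width: 87.9
t 9.50 F [0.1 0.2 0.2] se [0.2 0.2 0.3] p [571.6 -89.8 149.9] w 87.79
shift cm [-0.1  0.  13. ] yaw y now -80.1 z axis [ 0. -0. -1.] spin(tool) -0.1 q6 1.22
```

View pics/w4.png

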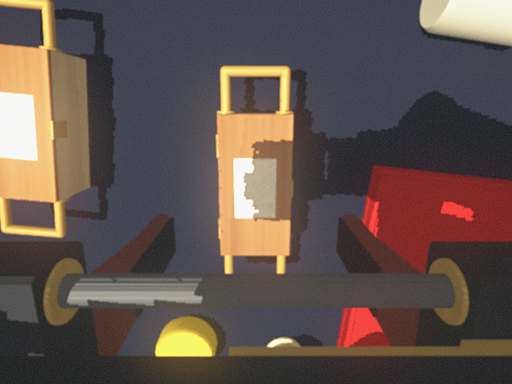

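The box is centred between the fingers (column 255) and aligned with them. Grasping and lifting.

```bash
python3 -m inch '[{"xyz":[0,0,4.5],"spin":0},{"xyz":[0,0,9],"spin":0},{"xyz":[0,0,11],"spin":0},{"xyz":[0,0,12.5],"spin":0},{"xyz":[0,0,13],"spin":0},{"xyz":[0,0,13],"spin":0},{"xyz":[0,0,13],"spin":0}]' 0
python3 -c "
from h import *
avg(4)"
python3 -m inch '[{"xyz":[0,0,0],"spin":0},{"xyz":[0,0,0],"spin":0},{"xyz":[0,0,0],"spin":0},{"xyz":[0,0,0],"spin":0},{"xyz":[0,0,0],"spin":0},{"xyz":[0,0,0],"spin":0}]' 1
python3 -m inch '[{"xyz":[0,0,-0.5],"spin":0},{"xyz":[0,0,-1.5],"spin":0},{"xyz":[0,0,-3.5],"spin":0},{"xyz":[0,0,-5.5],"spin":0},{"xyz":[0,0,-7],"spin":0},{"xyz":[0,0,-7.5],"spin":0},{"xyz":[0,0,-7.5],"spin":0},{"xyz":[0,0,-7.5],"spin":0}]' -
python3 - <<'E'
from h import *
avg(6)
e=np.radians(3.4)
# refill slots: +-50 along own y
for s in(50,-50):
    t=np.array([505,-317,95])+s*np.array([-np.sin(e),np.cos(e),0]);print(s,t);to(t,93.4)
E
```

```text
t: 10.25
ee_pos: [573.5, -90.1, 21.6]
orientation: [3.129, 0.272, 0.01]
ft_force: [0.1, -0.4, -0.4]
width: 87.9
t 10.45 F [-0.2  0.1  0.2] se [0.2 0.1 0.1] p [573.5 -90.1  21.7] w 87.83
t: 11.05
ee_pos: [573.3, -90.0, 21.6]
orientation: [3.129, 0.272, 0.01]
ft_force: [-0.8, 0.5, 2.0]
width: 59.8
t: 11.85
ee_pos: [572.3, -89.9, 96.1]
orientation: [3.129, 0.271, 0.009]
ft_force: [0.2, -0.1, -2.4]
width: 60.0
t 12.15 F [ 0.1 -0.1 -2.1] se [0.1 0.1 0.4] p [572.2 -89.9  95.8] w 59.87
50 [ 502.  -267.1   95. ]
shift cm [-10.   16.2   0.1] yaw y now -80.1 z axis [ 0. -0. -1.] spin(tool) 6.5 q6 1.22
-50 [ 508.  -366.9   95. ]
shift cm [-11.1  26.2   0.1] yaw y now -80.1 z axis [ 0. -0. -1.] spin(tool) 6.5 q6 1.22
```

The carry weight is about 2.2 N, so this box is nearly empty and goes in the red tray, far slot.

```bash
python3 -m inch '[{"xyz":[-1.1,2.6,0],"spin":0.7},{"xyz":[-2.8,6.6,0],"spin":2},{"xyz":[-4.5,10.6,0],"spin":3},{"xyz":[-6.2,14.6,0],"spin":4},{"xyz":[-7.9,18.6,0],"spin":5},{"xyz":[-9.6,22.6,0],"spin":6},{"xyz":[-10.6,25.1,0],"spin":6.5},{"xyz":[-11.1,26.2,0],"spin":6.5},{"xyz":[-11.1,26.2,0],"spin":6.5},{"xyz":[-11.1,26.2,0],"spin":6.5}]' -
python3 - <<'E'
from h import *
avg(4)
to([508,-366.9,28],93.4)
cv2.imwrite("pics/w5.png",ctrl.get_image("wrist")[:,:,::-1])
E
```

```text
t: 13.15
ee_pos: [508.1, -365.9, 95.3]
orientation: [-3.139, -0.094, -0.007]
ft_force: [-0.4, -1.5, -2.5]
width: 59.7
t 13.35 F [-0.1  0.2 -2.5] se [0.1 0.2 0.2] p [ 508.5 -365.6   95.5] w 59.83
shift cm [-0.1  0.1  6.8] yaw y now -86.5 z axis [ 0.  0. -1.] spin(tool) 0.1 q6 0.86
```

View pics/w5.png

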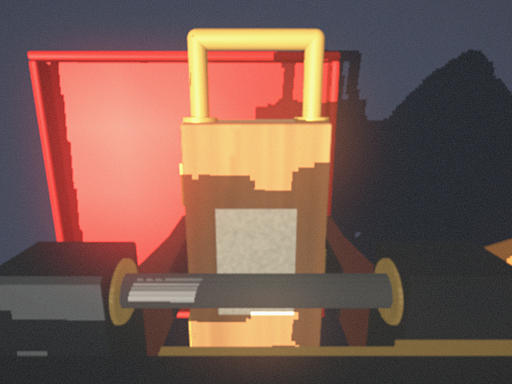

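The box is held parallel over the right half of the red tray, so I am lowering it.

```bash
python3 -m inch '[{"xyz":[-0.1,0.1,2],"spin":0},{"xyz":[-0.1,0.1,4],"spin":0},{"xyz":[-0.1,0.1,5.5],"spin":0},{"xyz":[-0.1,0.1,6.2],"spin":0},{"xyz":[-0.1,0.1,6.5],"spin":0},{"xyz":[-0.1,0.1,6.7],"spin":0},{"xyz":[-0.1,0.1,6.7],"spin":0}]' -
python3 -c "
from h import *
avg(6)"
```

```text
t: 14.1
ee_pos: [508.4, -367.2, 29.1]
orientation: [3.14, 0.096, 0.009]
ft_force: [-0.7, -0.5, -1.8]
width: 60.0
t 14.40 F [ 0.2  0.1 -2.1] se [0.2 0.1 0.3] p [ 508.4 -367.2   29.3] w 59.79
```

```bash
python3 -m inch '[{"xyz":[0,0,0.08],"spin":0},{"xyz":[0,0,0.16],"spin":0},{"xyz":[0,0,0.16],"spin":0}]' -
python3 -c "
from h import *
avg(6)"
```

```text
t: 14.7
ee_pos: [508.4, -367.3, 27.6]
orientation: [3.139, 0.096, 0.01]
ft_force: [-0.0, 0.2, -1.5]
width: 59.7
t 15.00 F [ 0.1 -0.  -0.9] se [0.1 0.2 0.1] p [ 508.4 -367.3   27.6] w 59.8
```

```bash
python3 -m inch '[{"xyz":[0,0,0.03],"spin":0},{"xyz":[0,0,0.03],"spin":0}]' -
python3 -m inch '[{"xyz":[0,0,0],"spin":0},{"xyz":[0,0,0],"spin":0},{"xyz":[0,0,0],"spin":0},{"xyz":[0,0,0],"spin":0},{"xyz":[0,0,-2],"spin":0},{"xyz":[0,0,-6],"spin":0},{"xyz":[0,0,-11],"spin":0},{"xyz":[0,0,-15],"spin":0},{"xyz":[0,0,-15],"spin":0},{"xyz":[0,0,-15],"spin":0}]' 0.2
python3 - <<'E'
from h import *
avg(3)
to([498.3,98.2,150],4.5)
im=ctrl.get_image("top")
cv2.imwrite("pics/t3.png",cv2.resize(im[100:320,60:460,::-1],(800,440),interpolation=cv2.INTER_CUBIC))
h=cv2.cvtColor(im,cv2.COLOR_RGB2HSV).astype(int)
for b in blobs((h[:,:,1]<40)&(h[:,:,2]>200),60):
    r=cv2.minAreaRect(np.float32(ray("top",b[:,0],56)[:,:2]));
    if r[0][0]<700: print(r)
E
```

```text
t: 15.2
ee_pos: [508.4, -367.3, 27.6]
orientation: [3.139, 0.096, 0.01]
ft_force: [-1.9, 1.2, 3.0]
width: 59.8
t: 16.2
ee_pos: [507.8, -367.4, 178.6]
orientation: [3.138, 0.096, 0.012]
ft_force: [-0.5, -0.8, 0.1]
width: 70.2
t 16.35 F [-0.2 -0.1 -0.3] se [0.1 0.4 0.3] p [ 506.7 -366.6  176.4] w 70.11
shift cm [  2.  -46.4   2.6] yaw y now -86.5 z axis [ 0.  0. -1.] spin(tool) 89.0 q6 0.86
((466.81353759765625, -600.7794189453125), (31.087705612182617, 102.71355438232422), 51.361141204833984)
((590.5849609375, 105.13864135742188), (49.13545227050781, 33.8019905090332), 4.838742256164551)
((508.08905029296875, -579.2006225585938), (54.16180419921875, 264.9122619628906), 55.12064743041992)
((636.5064697265625, -597.0440673828125), (13.863758087158203, 135.97438049316406), 46.700809478759766)
```

View pics/t3.png

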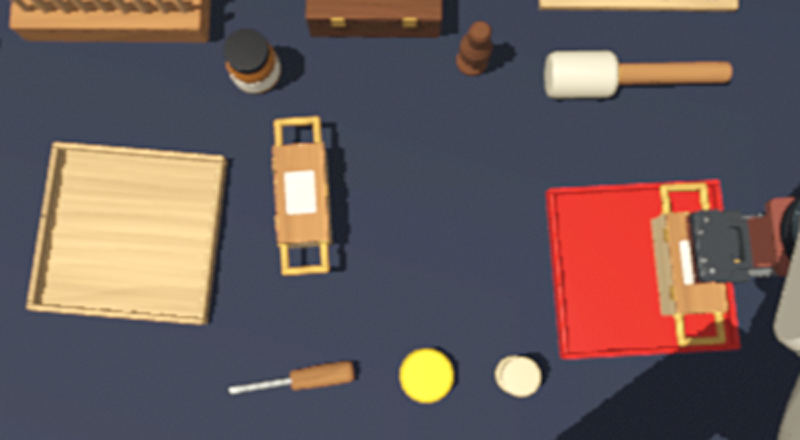

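The near-empty box lies flat on the right side of the red tray, and nothing else has moved. Moving to the other box's near handle, spinning −91° to stay in joint range.

```bash
python3 -m inch '[{"xyz":[2,-46.4,3],"spin":-91},{"xyz":[2,-46.4,3],"spin":-91},{"xyz":[2,-46.4,3],"spin":-91},{"xyz":[2,-46.4,3],"spin":-91},{"xyz":[2,-46.4,3],"spin":-91},{"xyz":[2,-46.4,3],"spin":-91},{"xyz":[2,-46.4,3],"spin":-91},{"xyz":[2,-46.4,3],"spin":-91},{"xyz":[2,-46.4,3],"spin":-91},{"xyz":[2,-46.4,3],"spin":-91},{"xyz":[2,-46.4,3],"spin":-91},{"xyz":[2,-46.4,3],"spin":-91},{"xyz":[2,-46.4,3],"spin":-91},{"xyz":[2,-46.4,3],"spin":-91},{"xyz":[2,-46.4,3],"spin":-91}]' 0.727
python3 - <<'E'
from h import *
avg(4)
to([498.3,98.2,23.3],4.5)
c=ctrl.camera_info("wrist");p,R,_=pose();H=np.array(c["hand_eye"]);K=c["camera_matrix"]
im=ctrl.get_image("wrist");cv2.imwrite("pics/w6.png",im[:,:,::-1])
e=np.radians(4.5);b=np.array([498.3,98.2,42])
for s in(-24,0,24):
    X=b+s*np.array([-np.sin(e),np.cos(e),0]);x=np.linalg.inv(H)@np.r_[R.T@(X-p),1];u=K@x[:3];print(s,u[:2]/u[2])
E
```

```text
t: 17.9
ee_pos: [498.2, 97.4, 146.2]
orientation: [2.134, 2.304, 0.005]
ft_force: [0.7, -0.8, 0.1]
width: 24.1
t 18.10 F [-0.1 -0.3 -0.2] se [0.1 0.2 0.3] p [498.3  97.5 146.3] w 24.17
shift cm [ 0.1 -0.  12.3] yaw y now 4.5 z axis [ 0.  0. -1.] spin(tool) -0.0 q6 0.09
-24 [256.9 213.6]
0 [256.9 186.9]
24 [256.9 158.9]
```

View pics/w6.png

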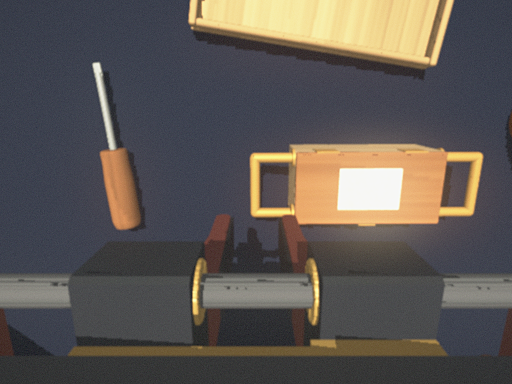

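The bar is at column 255, rows 155–215, as predicted. Descending, then taking a baseline.

```bash
python3 -m inch '[{"xyz":[0,0,4],"spin":0},{"xyz":[0,0,8],"spin":0},{"xyz":[0,0,10.5],"spin":0},{"xyz":[0,0,11.6],"spin":0},{"xyz":[0,0,12.3],"spin":0},{"xyz":[0,0,12.3],"spin":0},{"xyz":[0,0,12.3],"spin":0}]' -
python3 -c "
from h import *
avg(12);to([498.3,98.2,23.3],4.5)"
```

```text
t: 18.85
ee_pos: [499.6, 98.0, 24.3]
orientation: [2.131, 2.304, 0.008]
ft_force: [-0.2, -1.1, -0.3]
width: 24.1
t 19.45 F [-0.  -0.1 -0. ] se [0.2 0.1 0.1] p [499.1  97.9  24. ] w 24.0
shift cm [ 0. -0.  0.] yaw y now 4.5 z axis [ 0.  0. -1.] spin(tool) -0.0 q6 0.09
```

```bash
python3 -m inch '[{"xyz":[0,0,0],"spin":0},{"xyz":[0,0,0],"spin":0},{"xyz":[0,0,0],"spin":0},{"xyz":[0,0,0],"spin":0}]' 0.93
python3 -m inch '[{"xyz":[0,0.06,-0.2],"spin":0},{"xyz":[0,0.12,-0.4],"spin":0},{"xyz":[0,0.18,-0.6],"spin":0},{"xyz":[0,0.24,-0.8],"spin":0},{"xyz":[0,0.3,-1.0],"spin":0},{"xyz":[0,0.3,-1.0],"spin":0},{"xyz":[0,0.3,-1.0],"spin":0}]' -
python3 -c "
from h import *
avg(14)
im=ctrl.get_image('side');cv2.imwrite('pics/s5.png',cv2.resize(im[150:270,150:350,::-1],(800,480),interpolation=cv2.INTER_CUBIC))"
```

```text
t: 19.85
ee_pos: [498.1, 97.8, 23.3]
orientation: [2.132, 2.306, 0.004]
ft_force: [-2.8, 0.2, 1.6]
width: 7.0
t: 20.55
ee_pos: [501.2, 98.0, 33.4]
orientation: [2.132, 2.305, 0.004]
ft_force: [1.2, 1.1, -4.2]
width: 7.0
t 21.25 F [ 0.7  0.3 -4.5] se [0.1 0.1 0.1] p [501.1  98.   33.3] w 7.1
```

View pics/s5.png

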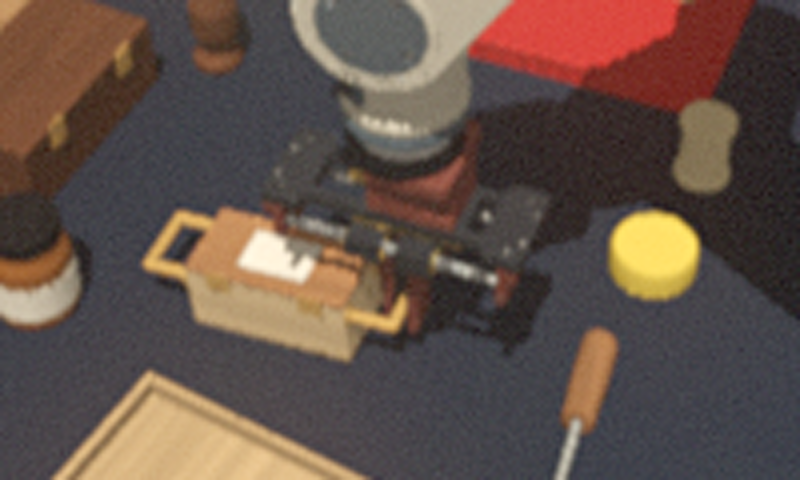

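The lift is about 4.5 N, so this box is full. The picture shows its near end up, with the bar in the fingers at about (395,315). Lowering and releasing.

```bash
python3 -m inch '[{"xyz":[0,-0.06,0.2],"spin":0},{"xyz":[0,-0.12,0.4],"spin":0},{"xyz":[0,-0.18,0.6],"spin":0},{"xyz":[0,-0.24,0.8],"spin":0},{"xyz":[0,-0.3,1.0],"spin":0},{"xyz":[0,-0.3,1.0],"spin":0},{"xyz":[0,-0.3,1.0],"spin":0}]' -
python3 -m inch '[{"xyz":[0,0,0],"spin":0},{"xyz":[0,0,0],"spin":0},{"xyz":[0,0,0],"spin":0},{"xyz":[0,0,-3],"spin":0},{"xyz":[0,0,-7],"spin":0},{"xyz":[0,0,-11],"spin":0},{"xyz":[0,0,-12],"spin":0},{"xyz":[0,0,-12],"spin":0}]' 0.727
python3 - <<'E'
from h import *
to([590.5,105.2,150],94.5)
E
```

```text
t: 22.0
ee_pos: [498.1, 97.8, 23.4]
orientation: [2.132, 2.306, 0.004]
ft_force: [-1.1, -1.6, 0.9]
width: 7.0
t: 22.8
ee_pos: [499.1, 97.9, 145.1]
orientation: [2.131, 2.304, 0.009]
ft_force: [0.6, -0.2, 0.4]
width: 24.1
shift cm [ 0.   9.2 -0.4] yaw y now 4.5 z axis [ 0.  0. -1.] spin(tool) 90.0 q6 0.09
```

```bash
python3 -m inch '[{"xyz":[0,4.6,-0.4],"spin":9},{"xyz":[0,9.2,-0.4],"spin":18},{"xyz":[0,9.2,-0.4],"spin":27},{"xyz":[0,9.2,-0.4],"spin":36},{"xyz":[0,9.2,-0.4],"spin":45},{"xyz":[0,9.2,-0.4],"spin":54},{"xyz":[0,9.2,-0.4],"spin":63},{"xyz":[0,9.2,-0.4],"spin":72},{"xyz":[0,9.2,-0.4],"spin":81},{"xyz":[0,9.2,-0.4],"spin":90},{"xyz":[0,9.2,-0.4],"spin":90},{"xyz":[0,9.2,-0.4],"spin":90},{"xyz":[0,9.2,-0.4],"spin":90}]' 0
python3 - <<'E'
from h import *
p=avg(4);to([590.5,105.2,21],94.5)
im=ctrl.get_image("wrist");h=cv2.cvtColor(im,cv2.COLOR_RGB2HSV).astype(int)
p,R,_=pose();c=ctrl.camera_info("wrist");H=np.array(c["hand_eye"]);K=c["camera_matrix"]
uv=None
m=(h[:,:,0]>5)&(h[:,:,0]<25)&(h[:,:,1]>80)&(h[:,:,2]>110)
m[:,:150]=0;m[:,360:]=0;m[240:]=0
for b in blobs(m,1500):
    q=b[:,0].astype(float);d=np.c_[q,np.ones(len(q))]@np.linalg.inv(K).T@(R@H[:3,:3]).T;o=p+R@H[:3,3]
    print(cv2.boundingRect(b),cv2.minAreaRect(np.float32((o+d*((56-o[2])/d[:,2])[:,None])[:,:2])))
E
```

```text
t: 24.1
ee_pos: [590.0, 104.9, 148.1]
orientation: [-3.138, -0.126, -0.007]
ft_force: [-0.3, 0.4, -0.6]
width: 87.5
t 24.30 F [ 0.1  0.1 -0.1] se [0.1 0.2 0.3] p [590.4 105.  148.9] w 87.84
shift cm [-0.1 -0.  12.8] yaw y now -85.5 z axis [ 0.  0. -1.] spin(tool) 0.0 q6 1.65
(214, 68, 79, 172) ((615.7116088867188, 109.39118957519531), (137.42176818847656, 62.159603118896484), 4.7480878829956055)
```

```bash
python3 -m inch '[{"xyz":[0,-0.1,4.5],"spin":0},{"xyz":[0,-0.1,9],"spin":0},{"xyz":[0,-0.1,11],"spin":0},{"xyz":[0,-0.1,12.3],"spin":0},{"xyz":[0,-0.1,12.8],"spin":0},{"xyz":[0,-0.1,12.8],"spin":0},{"xyz":[0,-0.1,12.8],"spin":0}]' 0
python3 -c "
from h import *
avg(4)"
python3 -m inch '[{"xyz":[0,0,0],"spin":0},{"xyz":[0,0,0],"spin":0},{"xyz":[0,0,0],"spin":0},{"xyz":[0,0,0],"spin":0},{"xyz":[0,0,0],"spin":0},{"xyz":[0,0,0],"spin":0}]' 1
python3 -m inch '[{"xyz":[0,0,-0.2],"spin":0},{"xyz":[0,0,-0.6],"spin":0},{"xyz":[0,0,-1.2],"spin":0},{"xyz":[0,0,-2],"spin":0},{"xyz":[0,0,-3],"spin":0},{"xyz":[0,0,-4],"spin":0},{"xyz":[0,0,-5],"spin":0},{"xyz":[0,0,-6],"spin":0},{"xyz":[0,0,-6.7],"spin":0},{"xyz":[0,0,-7],"spin":0},{"xyz":[0,0,-7],"spin":0}]' -
python3 - <<'E'
from h import *
avg(6)
e=np.radians(-4)
for s in(50,-50):
    t=np.array([546,324.5,91])+s*np.array([-np.sin(e),np.cos(e),0]);print(s,t);to(t,86)
E
```

```text
t: 25.05
ee_pos: [592.4, 106.4, 22.7]
orientation: [-3.137, -0.124, -0.013]
ft_force: [1.2, -0.2, 1.0]
width: 87.6
t 25.25 F [-0.   0.2 -0.4] se [0.2 0.1 0.3] p [592.3 106.4  22.7] w 87.81
t: 25.85
ee_pos: [592.1, 106.5, 22.6]
orientation: [-3.137, -0.124, -0.013]
ft_force: [-1.1, 0.6, 2.0]
width: 59.8
t: 26.95
ee_pos: [591.8, 106.3, 93.1]
orientation: [-3.137, -0.124, -0.014]
ft_force: [-0.2, 0.1, -8.6]
width: 60.0
t 27.25 F [ 0.3  0.  -8.6] se [0.1 0.2 0.1] p [591.3 106.3  92.2] w 59.87
50 [549.5 374.4  91. ]
shift cm [ -2.  -27.1   0.1] yaw y now -85.5 z axis [ 0.  0. -1.] spin(tool) 8.5 q6 1.65
-50 [542.5 274.6  91. ]
shift cm [ -3.5 -17.2   0.1] yaw y now -85.5 z axis [ 0.  0. -1.] spin(tool) 8.5 q6 1.65
```

The carry weight is 8.6 N, so this box is full. Carrying it to the stock tray's near slot.

```bash
python3 -m inch '[{"xyz":[-0.2,-1,0],"spin":0.5},{"xyz":[-0.6,-3,0],"spin":1.5},{"xyz":[-1.1,-5.5,0],"spin":3},{"xyz":[-1.6,-8,0],"spin":4},{"xyz":[-2.2,-10.5,0],"spin":5.5},{"xyz":[-2.7,-13,0],"spin":7},{"xyz":[-3.1,-15,0],"spin":8},{"xyz":[-3.4,-16.5,0],"spin":8.5},{"xyz":[-3.5,-17.2,0],"spin":8.5},{"xyz":[-3.5,-17.2,0],"spin":8.5}]' -
python3 - <<'E'
from h import *
avg(4)
to([542.5,274.6,28.8],86)
cv2.imwrite("pics/w7.png",ctrl.get_image("wrist")[:,:,::-1])
E
```

```text
t: 28.25
ee_pos: [542.3, 276.0, 91.9]
orientation: [-3.137, 0.107, -0.011]
ft_force: [0.8, -0.1, -8.8]
width: 60.0
t 28.45 F [-0.3  0.1 -8.8] se [0.2 0.2 0.2] p [542.8 274.6  92. ] w 59.99
shift cm [-0.1 -0.   6.3] yaw y now -94.0 z axis [ 0.  0. -1.] spin(tool) -0.0 q6 2.09
```

View pics/w7.png

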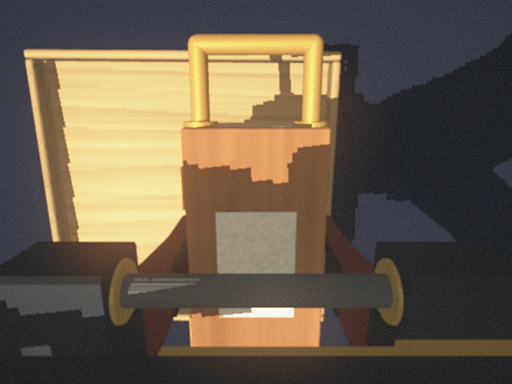

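The box is parallel and sits inside the right half of the wooden tray. Lowering.

```bash
python3 -m inch '[{"xyz":[-0.1,0,0.6],"spin":0},{"xyz":[-0.1,0,2],"spin":0},{"xyz":[-0.1,0,3.5],"spin":0},{"xyz":[-0.1,0,4.8],"spin":0},{"xyz":[-0.1,0,5.6],"spin":0},{"xyz":[-0.1,0,6],"spin":0},{"xyz":[-0.1,0,6.15],"spin":0},{"xyz":[-0.1,0,6.15],"spin":0},{"xyz":[-0.1,0,6.15],"spin":0}]' -
python3 -c "
from h import *
avg(6)"
```

```text
t: 29.4
ee_pos: [542.8, 274.6, 31.0]
orientation: [-3.137, 0.11, -0.012]
ft_force: [-0.3, -0.2, -8.6]
width: 59.9
t 29.70 F [ 0.   0.  -8.3] se [0.2 0.2 0.2] p [542.7 274.5  31. ] w 59.75
```

```bash
python3 -m inch '[{"xyz":[0,0,0.08],"spin":0},{"xyz":[0,0,0.16],"spin":0},{"xyz":[0,0,0.22],"spin":0},{"xyz":[0,0,0.22],"spin":0}]' -
python3 -c "
from h import *
avg(5)"
```

```text
t: 30.1
ee_pos: [542.6, 274.4, 28.7]
orientation: [-3.137, 0.111, -0.012]
ft_force: [-0.4, -0.5, -7.3]
width: 59.7
t 30.35 F [-0.4 -0.2 -7.1] se [0.3 0.1 0.2] p [542.6 274.4  28.7] w 59.92
```

Contact is beginning, so I will go slightly further.

```bash
python3 -m inch '[{"xyz":[0,0,0.04],"spin":0},{"xyz":[0,0,0.07],"spin":0},{"xyz":[0,0,0.07],"spin":0}]' -
python3 -c "
from h import *
avg(5)"
```

```text
t: 30.65
ee_pos: [542.6, 274.5, 28.6]
orientation: [-3.137, 0.11, -0.012]
ft_force: [-4.4, -0.1, 3.7]
width: 59.5
t 30.90 F [-4.7 -1.8  5.7] se [0.3 0.2 0.3] p [542.6 274.5  28.6] w 59.9
```

```bash
python3 -m inch '[{"xyz":[0,0,0],"spin":0},{"xyz":[0,0,0],"spin":0},{"xyz":[0,0,0],"spin":0},{"xyz":[0,0,0],"spin":0},{"xyz":[0,0,-2],"spin":0},{"xyz":[0,0,-6],"spin":0},{"xyz":[0,0,-11],"spin":0},{"xyz":[0,0,-16],"spin":0},{"xyz":[0,10,-18],"spin":0},{"xyz":[0,25,-18],"spin":0},{"xyz":[0,25,-18],"spin":0},{"xyz":[0,25,-18],"spin":0},{"xyz":[0,25,-18],"spin":0},{"xyz":[0,25,-18],"spin":0}]' 0.2
python3 - <<'E'
from h import *
avg(3)
im=ctrl.get_image("top")
a=im[100:320,60:460,::-1];b=ctrl.get_image("side")[110:340,120:360,::-1]
cv2.imwrite("pics/f.png",np.vstack([cv2.resize(a,(540,297)),cv2.resize(b,(540,300))]))
h=cv2.cvtColor(im,cv2.COLOR_RGB2HSV).astype(int)
for c in blobs((h[:,:,1]<50)&(h[:,:,2]>180),60):
    r=cv2.minAreaRect(np.float32(ray("top",c[:,0],62)[:,:2]))
    if 300<r[0][0]<700: print(r)
E
```

```text
t: 32.3
ee_pos: [523.3, 20.0, 208.4]
orientation: [-3.138, 0.119, -0.013]
ft_force: [-0.6, 0.9, -0.4]
width: 70.2
t 32.45 F [ 0.3 -0.1 -0.6] se [0.2 0.  0.1] p [523.8  23.5 208.2] w 70.33
((508.69873046875, -369.54730224609375), (49.931453704833984, 34.87750244140625), 3.1719956398010254)
((541.3005981445312, 272.644775390625), (34.432090759277344, 49.40236282348633), 86.34131622314453)
((618.4490356445312, 52.63569641113281), (155.68043518066406, 168.20465087890625), 0.4445825219154358)
((433.4983215332031, 85.22943878173828), (534.7085571289062, 318.0511474609375), 0.18031062185764313)
((529.1040649414062, -73.48876190185547), (357.63018798828125, 19.32280158996582), 3.2826249599456787)
((530.385498046875, 52.52368927001953), (341.7093200683594, 225.82310485839844), 3.606358766555786)
```

View pics/f.png

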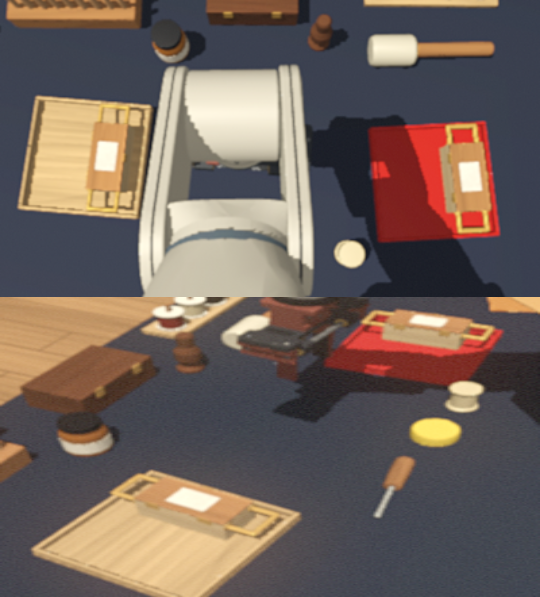

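Both boxes lie flat inside their trays, label centres (509,−370) and (541,273). The other things stand where they were, and the arm touches nothing.

```bash
python3 -c "
from workcell import ctrl
print(ctrl.close_job())"
```

```text
the job is handed in; nothing more can be done
None
```

Both boxes are in their trays and the job is handed in, at about 32.5 s of the 72 s allowed.

| Box | Force to lift one end about 1 cm | Weight when carried | Judged | Placed in |
|---|---|---|---|---|
| Right-hand (first) | 1.7 N | 2.2 N | nearly empty | red refill tray |
| Left-hand (second) | 4.5 N | 8.6 N | full | wooden stock tray |

- **Order:** I hefted the first box and put it away before touching the second.
- **Final pictures:** The top and side views show both boxes flat and parallel inside their trays, with label centres within about 3 mm of the slots I aimed for. The other things in view looked unmoved. The arm hid part of the bench from above, so I judged the beeswax and awl from the side view only.
- **First heft:** The 1.7 N reading was at the top of the nearly empty range and had about 0.2 N of noise. I relied on the carry weight to settle it.
- **Heft grip:** The gripper force is fixed at about 30 N, so I pinched the bars harder than the 5 to 15 N given, which may have raised the lift readings slightly.
- **Setting down the full box:** It was pressed down with about 6 N just before release.

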